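# Fill the paint caddy and ready the palette knife

### The job

Get the mixing place ready: set the two spare paint pots upright into the two empty wells of the wooden caddy, fully down, without dropping them, taking out no pot that is already there and shifting nothing else on the table. Then draw the palette knife out of its block, turn it to slant halfway between upright and level with the blade downward, and hold it with the tip about 15 cm above the middle of the stone mixing slab. Finish while still holding the knife there, still and touching nothing else.

Things in the scene. Friction and masses are not known exactly. Their poses are not given: they have to be found in the camera images.
- caddy: fixed light-wood caddy standing on the table; origin under it at table height, z up. A board 165 (x) x 240 (y, from y -150 to +90) x 40 high with six square wells, 54 x 54, 28 deep (floor 12 above the table), 78 apart in two rows of three: centres at x -39 and +39, y -108, -30 and +48. Beyond its +y end, at (0, 128), a knife block 100 x 60 x 85 high with one upright slot in its top, 32 along x, 9 along y, 75 deep. Four wells hold pots, two are empty; which ones changes
- well1 (a point): centre of the floor of one well of the caddy, 28 below the board's top, at (-39, -108) in the caddy's frame
- well2 (a point): centre of the floor of one well of the caddy, 28 below the board's top, at (-39, -30) in the caddy's frame
- well3 (a point): centre of the floor of one well of the caddy, 28 below the board's top, at (-39, 48) in the caddy's frame
- well4 (a point): centre of the floor of one well of the caddy, 28 below the board's top, at (39, -108) in the caddy's frame
- well5 (a point): centre of the floor of one well of the caddy, 28 below the board's top, at (39, -30) in the caddy's frame
- well6 (a point): centre of the floor of one well of the caddy, 28 below the board's top, at (39, 48) in the caddy's frame
- pot1: one of six alike lidded round paint pots, white with grey lid, 44 diameter x 64 high, straight-sided, about 0.09 kg; origin at the centre of its underside, z up. Four stand in wells (their top 36 above the board), two are spares on the table beside the caddy
- pot2: one of six alike lidded round paint pots, white with grey lid, 44 diameter x 64 high, straight-sided, about 0.09 kg; origin at the centre of its underside, z up. Four stand in wells (their top 36 above the board), two are spares on the table beside the caddy
- pot3: one of six alike lidded round paint pots, white with grey lid, 44 diameter x 64 high, straight-sided, about 0.09 kg; origin at the centre of its underside, z up. Four stand in wells (their top 36 above the board), two are spares on the table beside the caddy
- pot4: one of six alike lidded round paint pots, white with grey lid, 44 diameter x 64 high, straight-sided, about 0.09 kg; origin at the centre of its underside, z up. Four stand in wells (their top 36 above the board), two are spares on the table beside the caddy
- pot5: one of six alike lidded round paint pots, white with grey lid, 44 diameter x 64 high, straight-sided, about 0.09 kg; origin at the centre of its underside, z up. Four stand in wells (their top 36 above the board), two are spares on the table beside the caddy
- pot6: one of six alike lidded round paint pots, white with grey lid, 44 diameter x 64 high, straight-sided, about 0.09 kg; origin at the centre of its underside, z up. Four stand in wells (their top 36 above the board), two are spares on the table beside the caddy
- knife: palette knife upright in the slot, at (0, 128) in the caddy's frame, blade down; origin at the blade's tip (13 above the table), z up the knife, x along the blade's width and the caddy's x. Blade 26 wide, 3 thick, 72 long; collar 26 x 20 x 8 resting on the block; dark wooden handle 22 (x) x 18 (y), 80 to 166 above the tip. About 0.09 kg, balanced about 99 above the tip. Lift it 75 to leave the slot
- knife_handle (a point): middle of the knife's handle, 123 above the blade's tip, 136 above the table at the start; a good place to grip
- slab: fixed flat mixing slab of pale stone with a few dry paint spots, 140 x 200 x 12 thick, lying on the table; origin at the centre of its underside
- squat_jar: bystander, to be left alone: wider, lower lidded jar, 60 diameter x 50 high: too wide for a well, not one of the pots; origin at the centre of its underside
- slim_jar: bystander, to be left alone: thin lidded jar, 28 diameter x 56 high: not one of the pots; origin at the centre of its underside
- tape: bystander, to be left alone: roll of tape lying flat, 90 outside diameter x 24 high; origin at the centre of its underside
- medium: bystander, to be left alone: clear bottle with white cap, 54 diameter x 130 high; origin at the centre of its underside
- pastels: bystander, to be left alone: closed flat wooden box, 70 x 160 x 22 high; origin at the centre of its underside
- brush_tin: bystander, to be left alone: metal tin 84 diameter x 120 high with paint brushes standing in it, up to 290 high in all; origin at the centre of its underside
There are look-alikes about, which are no part of the job. What is shaped like the pot4 but red is not meant. Leave any red look-alike of the pot5 alone.

How it is judged:
By the outcome, as a careful person would: the job done as asked, in the order asked, and still so for the second after the job is handed in, while the arm keeps its last pose, push and grip.
It also fails if it takes over 72 s, if anything falls off the work surface, if the arm or the gripper's body presses on something with over 40 N, if the wrist force passes 120 N, or if a joint passes its speed limit or range.

### The arm

A 6-joint arm with a two-finger parallel gripper is mounted at the origin on the work surface. World frame = base frame: x ahead of the robot, y to its left, z up, the work surface at z = 0. Lengths are in m, angles in rad, forces in N, time in s.
With the tool pointing down it reaches from about 0.35 to 0.775 m from the base axis. Payload 7.3 kg.
Tool frame: the origin (TCP) lies at the very end of the fingers, on their centre line; the grasp point (between the pads) lies 19 mm behind it; z points along the fingers, y is the direction in which the jaws open and shut (so a half turn about z gives the same grasp; the last joint's range is limited). The gripper opens to 92 mm and grips with 3 to 60 N. Pads are 19 mm wide; open, the fingers measure 130 mm over their backs; the gripper's body (75 mm by 190 mm) begins 47 mm behind the grasp point.
Start: joints at [-1.386, 0.342, 1.524, -0, 1.275, -0.146], TCP at [0.171, -0.497, 0.227] pointing down, gripper open.
Joint ranges: [-2.53, 2.53], [-0.77, 2.02], [0.04, 2.7], [-1, 4.14], [0.28, 2.66], [-3.11, 3.11]. Speed limits (rad/s): [2.57, 2.57, 3.14, 3.14, 3.14, 3.14].

### API

Orientations are given as [roll, pitch, yaw] about the fixed x, y, z axes, in that order (R = Rz(yaw) Ry(pitch) Rx(roll)).
In Python, from cell import observe, read_camera, camera_info, hand_in gives the robot as it stands.
- The arm moves only by the tool jog_arm, never from a script. Its argument "rows" is one flat list of numbers, 5 for each row, row after row: the finger opening in mm, from 0 to 91.8, then the shift along the tool's x, y, z in mm, then the turn about the tool's z in degrees. In form: [gripper, tx, ty, tz, roll, gripper, tx, ty, tz, roll, ...]. A call has 1 to 20 rows; each row shifts and turns the commanded pose from where the row before left it, along the tool's axes as they then stand; what a row does not reach is not made up. A row lasts 1/10 s, in which the tool goes at most 50 mm and 8.59 degrees, less where a joint would pass 70% of its speed; a pose out of reach is approached as far as the arm can. A call with a gripper value outside its range is refused whole. The fingers move at their own pace and stop on an object; "grip_force" is the grip in N (left out, the last holds). Time passes only in rows, so rows that do not move let the fingers close. It gives the time, the measured TCP pose, the force and the opening at its end, in the units of the state.
- observe(): the state, without advancing time (a new reading comes with each control period).
- read_camera(name): name is "scene" or "top" or "wrist"; returns (picture, depth): 420x560x3 uint8, red, green, blue; 420x560 float32, m along the optical axis (not along the pixel's ray), 0 where there is no reading.
- camera_info(name): a dict with "fx", "fy", "cx", "cy" (pixels), "extrinsics" (4x4, takes a point from camera to world coordinates); the wrist camera has in their place "tool_from_camera" (4x4, takes a point from camera to tool coordinates, whose origin is the TCP and whose axes are the flange's). Camera axes: x right, y up, looking along -z (the intrinsics and any distortion apply to the point x, -y, -z); pixel columns grow to the right and rows downward; lengths in m; the calibration is good to about 2 mm. A picture is of the moment at which its call begins: read the wrist's pose just before it. camera_info takes no time and is no camera call.
- hand_in(): hands the job in, once; it reports no verdict.
The state is a dict: "time": time; "qpos": joint angles; "qvel": joint speeds; "joint_efforts": joint torques, N m; "tool_pos": TCP position; "tool_rot": TCP orientation; "contact_force": force on the tool from outside, world axes, zero at the start; "torque": the same for the moment, N m; "opening": finger opening in m.
Only numpy, scipy, OpenCV 4.12 (cv2) and the standard library are available. Lean on these libraries where they do the work, as an engineer would, in place of code of your own. Each camera call takes 0.05 s, during which the arm holds its last target. There are 200 camera calls.

## Working session

There is one attempt and no reset: what is moved stays moved. The work goes in short steps, Python scripts to look and compute and a tool call to move; the robot and the scene stay as the last step left them, time stands still between calls to the robot, and variables do not carry over. Pictures are saved under pics/ and viewed, about 8 in all and at most 12, crops included, and the job is handed in when it is done.

Besides the shell and the picture viewer there is one more tool, called after "Emit:" in YAML: its name, and indented under it one key for each argument. jog_arm: Moves the arm, as the interface text tells. Its arguments: {"type":"object","properties":{"rows":{"type":"array","items":{"type":"number"}},"grip_force":{"type":"number"}},"required":["rows"]}

```bash
mkdir -p pics; ls; python3 - <<'E'
from cell import *
import cv2,numpy as np
print(observe())
for n in("scene","top","wrist"):
    i=camera_info(n);print(n,{k:(np.round(v,4).tolist() if not isinstance(v,str) else v) for k,v in i.items()})
    p,d=read_camera(n);np.savez(f"pics/{n}0.npz",p=p,d=d)
    if n!="wrist": cv2.imwrite(f"pics/{n}0.png",cv2.resize(p[...,::-1],(784,588)))
E
```

```text
pics
{'time': 0.0, 'qpos': array([-1.38598963e+00,  3.42707600e-01,  1.52497833e+00, -9.00298966e-07,
        1.27540309e+00, -1.46016740e-01]), 'qvel': array([-4.83390667e-04, -7.84977533e-05, -1.24149894e-03, -1.01633655e-03,
        1.00898384e-03,  7.49624659e-04]), 'joint_efforts': array([-3.75180180e-04, -4.31243777e+01, -2.44225109e+01,  7.19920266e-02,
        5.58947877e-02, -1.29730879e-04]), 'tool_pos': array([ 0.17047138, -0.49613929,  0.22606631]), 'tool_rot': array([-3.14011209e+00, -2.16867199e-04,  3.30823536e-01]), 'contact_force': array([-0.3872764 ,  0.86434728,  0.87955595]), 'torque': array([-0.00397177, -0.03886854,  0.00294444]), 'opening': 0.09168090506941626}
scene {'fx': 501.5899, 'fy': 501.5899, 'cx': 280.7164, 'cy': 210.0196, 'extrinsics': [[0.5981, -0.4353, 0.6729, 1.4035], [0.8014, 0.3156, -0.5081, -0.6638], [0.0088, 0.8431, 0.5376, 0.7809], [0.0, 0.0, 0.0, 1.0]]}
top {'fx': 379.0458, 'fy': 379.0458, 'cx': 280.7445, 'cy': 202.325, 'extrinsics': [[0.002, 0.9937, -0.1122, 0.4538], [-0.9993, -0.0022, -0.0373, -0.079], [-0.0373, 0.1122, 0.993, 1.0492], [0.0, 0.0, 0.0, 1.0]]}
wrist {'fx': 359.3741, 'fy': 359.3741, 'cx': 280.5811, 'cy': 212.5813, 'tool_from_camera': [[0.0003, 0.9647, 0.2635, 0.0711], [1.0, -0.0003, -0.0, 0.0009], [0.0001, 0.2635, -0.9647, -0.1583], [0.0, 0.0, 0.0, 1.0]]}
```

View pics/top0.png

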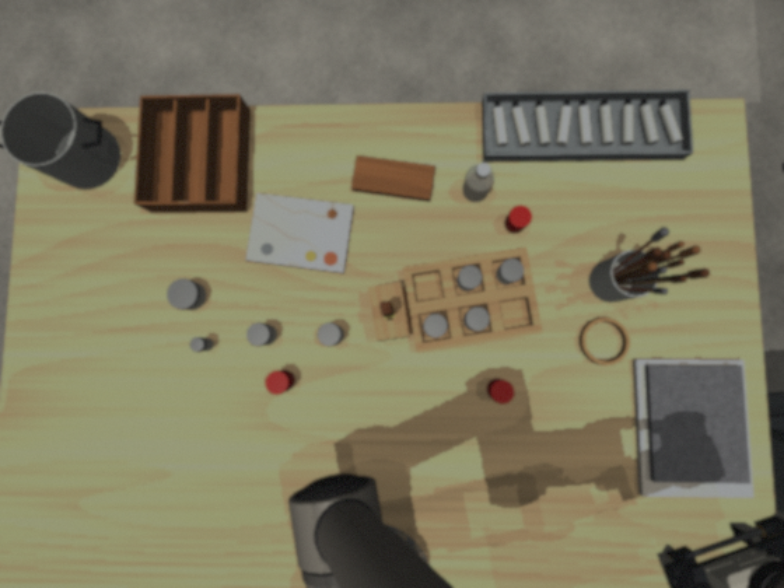

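View pics/scene0.png

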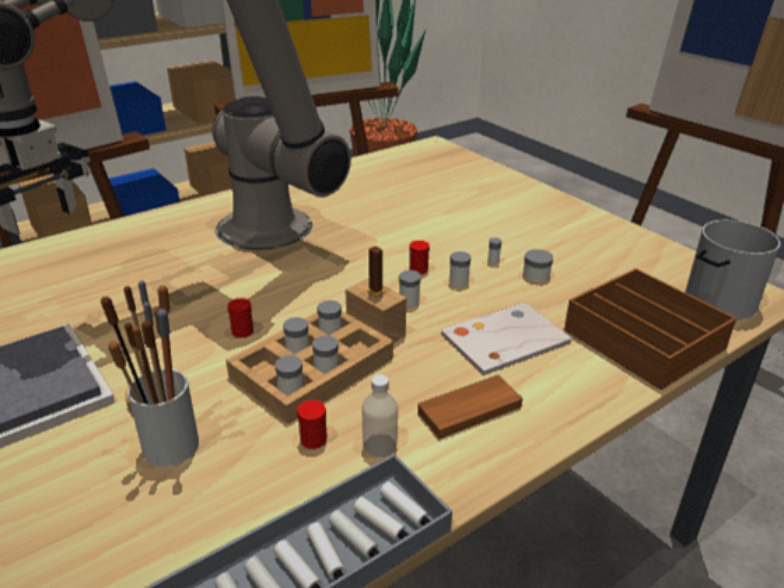

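Top view (784-wide picture): the grey-lidded spares are at (260,334) and (330,334). Things that could be mistaken for them are the squat jar (183,294), the slim jar (199,344), and red pots at (279,382), (501,391) and (519,218). The empty wells are (428,286), which is well6, and (515,313), which is well1. The knife is at (388,308) and the slab at (300,233).

```bash
cat > h.py <<'E'
from cell import *
import cv2,numpy as np
from scipy.spatial.transform import Rotation as R
def pose(name):
    i=camera_info(name)
    if name!="wrist": return i,np.array(i["extrinsics"])
    o=observe();T=np.eye(4);T[:3,:3]=R.from_euler("xyz",o["tool_rot"]).as_matrix();T[:3,3]=o["tool_pos"]
    return i,T@np.array(i["tool_from_camera"])
def ray(i,T,uv):
    uv=np.atleast_2d(uv).astype(float)
    d=np.c_[(uv[:,0]-i["cx"])/i["fx"],-(uv[:,1]-i["cy"])/i["fy"],-np.ones(len(uv))]
    return d@T[:3,:3].T
def onplane(i,T,uv,z):
    d=ray(i,T,uv);return T[:3,3]+d*((z-T[2,3])/d[:,2])[:,None]
def cloud(i,T,d):
    v,u=np.mgrid[:d.shape[0],:d.shape[1]]
    return (T[:3,3]+ray(i,T,np.c_[u.ravel(),v.ravel()])*d.ravel()[:,None]).reshape(*d.shape,3)
E
python3 - <<'E'
from h import *
i,T=pose("top");a=np.load("pics/top0.npz");p,d=a["p"],a["d"];c=cloud(i,T,d);z=c[...,2]
print("table z",[np.median(z[y:y+20,x:x+20]).round(4) for y,x in((300,50),(70,250),(180,500))])
hsv=cv2.cvtColor(p,cv2.COLOR_RGB2HSV)
g=((hsv[...,1]<60)&(z>.04)&(z<.1)).astype(np.uint8)
n,l,s,ct=cv2.connectedComponentsWithStats(g)
for k in range(1,n):
    if s[k,4]>40:
        zz=np.median(z[l==k]);w=onplane(i,T,ct[k],zz)[0];m=c[l==k];print(ct[k].round(1),s[k,2:],zz.round(4),w.round(4),np.median(m,0).round(4))
m=(z>.033)&(z<.047)&(hsv[...,1]>60);m[:170]=0;m[260:]=0;m[:,:265]=0;m[:,390:]=0
m=m.astype(np.uint8);n,l,s,ct=cv2.connectedComponentsWithStats(m);k=1+np.argmax(s[1:,4]);P=c[l==k]
r=cv2.minAreaRect(P[:,:2].astype(np.float32)*1000);print("board",np.median(P[:,2]),len(P),r,cv2.boxPoints(r).round(1).tolist())
m=(z>.078)&(z<.092)&(hsv[...,1]>60);m[:180]=0;m[260:]=0;m[:,:250]=0;m[:,300:]=0
P=c[m];r=cv2.minAreaRect(P[:,:2].astype(np.float32)*1000);print("block",np.median(P[:,2]),len(P),r)
m=(z>.11)&(z<.2);m[:180]=0;m[260:]=0;m[:,:250]=0;m[:,300:]=0
print("knife",c[m].mean(0),c[m].max(0),c[m].min(0),m.sum())
m=(z>.005)&(z<.02);m[:130]=0;m[200:]=0;m[:,:170]=0;m[:,260:]=0
n,l,s,ct=cv2.connectedComponentsWithStats(m.astype(np.uint8));k=1+np.argmax(s[1:,4]);P=c[l==k]
print("slab",len(P),np.median(P[:,2]),cv2.minAreaRect(P[:,:2].astype(np.float32)*1000))
cv2.imwrite("pics/crop.png",cv2.resize(p[170:290,110:400,::-1],None,fx=2.7,fy=2.7,interpolation=cv2.INTER_CUBIC))
E
```

```text
table z [np.float64(0.0001), np.float64(-0.0006), np.float64(0.0)]
[30.  93.7] [ 38  43 784] 0.0727 [0.8663 0.6487 0.0727] [0.8721 0.6569 0.0727]
[66.4 93.7] [ 6 14 47] 0.0913 [0.8573 0.5343 0.0913] [0.8585 0.5333 0.0913]
[ 62.9 116.8] [ 44  40 583] 0.0673 [0.8017 0.5553 0.0673] [0.7958 0.5465 0.0673]
[340.7 131.2] [ 21  24 275] 0.0862 [ 0.7482 -0.1984  0.0862] [ 0.747  -0.1961  0.0862]
[364.3 193.2] [ 19  17 252] 0.0758 [ 0.587  -0.2575  0.0758] [ 0.5872 -0.2569  0.0758]
[432.4 201.5] [ 24  31 258] 0.0707 [ 0.5657 -0.4309  0.0707] [ 0.564  -0.427   0.0707]
[447.1 198.6] [28 20 82] 0.0721 [ 0.5728 -0.4678  0.0721] [ 0.5706 -0.4624  0.0721]
[334.9 198. ] [ 18  17 236] 0.0758 [ 0.5747 -0.182   0.0758] [ 0.5746 -0.1821  0.0758]
[130.  209.7] [ 23  22 400] 0.0497 [0.5476 0.3644 0.0497] [0.5469 0.3649 0.0497]
[340.2 227.5] [ 18  18 234] 0.0757 [ 0.4987 -0.1943  0.0757] [ 0.4976 -0.194   0.0757]
[310.2 232.2] [ 17  17 224] 0.0757 [ 0.4868 -0.118   0.0757] [ 0.4873 -0.1175  0.0757]
[184.5 238.5] [ 18  16 239] 0.0635 [0.4704 0.2098 0.0635] [0.4717 0.2096 0.0635]
[234.8 238.5] [ 17  16 224] 0.0642 [0.4707 0.0775 0.0642] [0.4707 0.077  0.0642]
[140.8 245.8] [ 13  11 105] 0.0556 [0.4513 0.328  0.0556] [0.4507 0.3283 0.0556]
board 0.039922487460085976 3172 ((537.8016357421875, -189.28659057617188), (165.36927795410156, 240.5074920654297), 9.226593017578125) [[436.8999938964844, -83.80000305175781], [475.5, -321.20001220703125], [638.7000122070312, -294.70001220703125], [600.0999755859375, -57.29999923706055]]
block 0.08503282573892951 814 ((512.33154296875, -33.1417350769043), (100.08800506591797, 59.904781341552734), 9.002896308898926)
knife [ 0.51071344 -0.03421882  0.1712968 ] [ 0.52293643 -0.02374628  0.18270087] [ 0.50059904 -0.04319724  0.1123555 ] 92
slab 3481 0.012125710224071495 ((674.5599365234375, 149.52908325195312), (203.99075317382812, 140.72732543945312), 82.72321319580078)
```

View pics/crop.png

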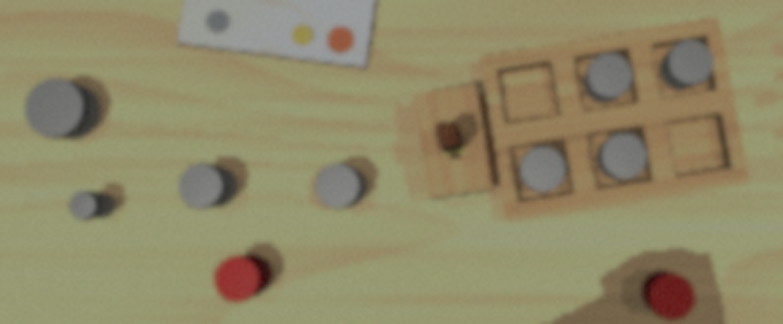

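Crop: the two grey 44 mm spares are at crop (203,186) and (339,186), the squat jar is larger at (57,108), the slim jar smaller at (84,205), and the reds are clear. Every measured size and height matches the description. I'll turn the tool diagonal to the wells first, then travel to the nearer spare, A, at (471,77).

```bash
cat >> h.py <<'E'
def go(x,y,z,yaw=None):
    """tool-frame shift (mm) from here to world target in mm, and roll in deg for yaw (deg)"""
    o=observe();r=R.from_euler("xyz",o["tool_rot"]);M=r.as_matrix();cy=np.degrees(np.arctan2(M[1,0],M[0,0]))
    out=r.inv().apply(np.array([x,y,z])-o["tool_pos"]*1000)
    roll=None
    if yaw is not None: roll=-((yaw-cy+180)%360-180)
    print("t%.2f tcp"%o["time"],(o["tool_pos"]*1000).round(1),"yaw %.2f open %.1f F"%(cy,o["opening"]*1000),o["contact_force"].round(1),"-> shift",out.round(1),"roll",roll)
E
```

Emit:
jog_arm:
  rows: [91,0,0,0,7.82,91,0,0,0,7.82,91,0,0,0,7.82,91,0,0,0,7.82,91,0,0,0,7.82,91,0,0,0,7.82,91,0,0,0,7.82]
  grip_force: 20

```text
time: 0.85
tool_pos: [0.1705, -0.4964, 0.2264]
tool_rot: [-3.141, 0.0, -0.63]
contact_force: [0.3, -0.4, 0.1]
opening: 0.0914
```

Emit:
jog_arm:
  rows: [70,-2.5,-15,0,0,70,-5,-30,0,0,70,-5.2,-35,0,0,70,-5.2,-35,0,0,70,-5.2,-35,0,0,70,-5.2,-35,0,0,70,-5.2,-35,0,0,70,-5.2,-35,0,0,70,-5.2,-35,0,0,70,-5.2,-35,0,0,70,-5.2,-35,0,0,70,-5.2,-35,0,0,70,-5.2,-35,0,0,70,-5.2,-35,0,0,70,-5.2,-35,0,0,70,-5.2,-35,0,0,70,-5.2,-35,0,0,70,-5.2,-35,0,0,70,-3,-30,0,0,70,-2,-15,0,0]

```text
time: 2.85
tool_pos: [0.4728, 0.0892, 0.2265]
tool_rot: [-3.142, 0.001, -0.619]
contact_force: [0.9, -1.0, -0.3]
opening: 0.0695
```

```bash
python3 - <<'E'
from h import *
go(470.7,77.5,227,-35.8)
i,T=pose("wrist");p,d=read_camera("wrist");c=cloud(i,T,d);z=c[...,2]
m=((z>.056)&(z<.072)).astype(np.uint8);n,l,s,ct=cv2.connectedComponentsWithStats(m)
for k in range(1,n):
    if s[k,4]>150: print(ct[k].round(),s[k,2:],np.median(z[l==k]).round(4),cv2.minEnclosingCircle(c[l==k][:,:2].astype(np.float32)*1000),p[l==k].mean(0).round())
cv2.imwrite("pics/w1.png",p[...,::-1])
E
```

```text
t2.85 tcp [472.8  89.2 226.5] yaw -35.45 open 69.5 F [ 0.9 -1.  -0.3] -> shift [ 5.  10.7 -0.5] roll 0.3487901392539072
[457.  44.] [ 33  55 401] 0.0656 ((488.71875, -115.68968200683594), 21.169063568115234) [55. 54. 52.]
[345.  98.] [ 80  89 344] 0.0642 ((508.352294921875, -4.92451286315918), 49.88683319091797) [67. 50. 30.]
[291. 188.] [  48   48 1778] 0.0643 ((471.82342529296875, 77.72879028320312), 22.057531356811523) [159. 158. 151.]
[173. 250.] [ 35  19 220] 0.0636 ((483.8022766113281, 207.48992919921875), 16.883020401000977) [109. 109. 105.]
[265. 324.] [ 42  16 503] 0.0643 ((378.4390563964844, 175.83883666992188), 20.732786178588867) [219.  36.  19.]
```

View pics/w1.png

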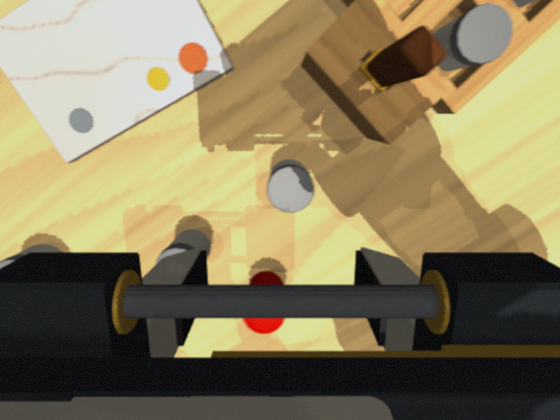

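Wrist view: spare A is at (291,188), grey, about 44 mm across, with its lid at 64 mm. The red pot at (265,320) is well away. I'm centring over A and descending.

Emit:
jog_arm:
  rows: [70,2.8,5.1,0,0.3,70,2.8,5.1,0,0,70,0,0,15,0,70,0,0,25,0,70,0,0,25,0,70,0,0,25,0,70,0,0,15,0,70,0,0,5,0,70,0,0,0,0]

```text
time: 3.8
tool_pos: [0.4711, 0.074, 0.1166]
tool_rot: [3.141, 0.001, -0.631]
contact_force: [-0.2, -0.0, 0.0]
opening: 0.07
```

```bash
python3 - <<'E'
from h import *
go(471.5,77.6,35,-35.8)
E
```

```text
t3.80 tcp [471.1  74.  116.6] yaw -36.16 open 70.0 F [-0.2 -0.   0. ] -> shift [-1.7 -3.2 81.6] roll -0.3607594740438458
```

Emit:
jog_arm:
  rows: [70,-1.7,-3.2,0,-0.3,70,0,0,15,0,70,0,0,20,0,70,0,0,20,0,70,0,0,15,0,70,0,0,8,0,70,0,0,3.5,0,70,0,0,0,0,40,0,0,0,0,40,0,0,0,0,40,0,0,0,0,40,0,0,0,0]
  grip_force: 20

```text
time: 5.0
tool_pos: [0.4722, 0.0787, 0.0355]
tool_rot: [-3.141, -0.001, -0.625]
contact_force: [0.4, 0.5, 2.3]
opening: 0.0437
```

Emit:
jog_arm:
  rows: [40,0,0,0,0,40,0,0,-5,0,40,0,0,-10,0,40,0,0,-20,0,40,0,0,-25,0,40,0,0,-30,0,40,0,0,-30,0,40,0,0,-30,0,40,0,0,-25,0,40,0,0,-15,0,40,0,0,-10,0,40,0,0,0,0,40,0,0,0,0]

```text
time: 6.3
tool_pos: [0.4716, 0.0787, 0.2347]
tool_rot: [3.141, 0.001, -0.625]
contact_force: [0.2, -0.4, -1.4]
opening: 0.0433
```

```bash
python3 - <<'E'
from h import *
go(563.8,-106.1,235,-35.8)
E
```

```text
t6.30 tcp [471.6  78.7 234.7] yaw -35.79 open 43.3 F [ 0.2 -0.4 -1.4] -> shift [182.8  96.   -0.4] roll 0.010949129960920345
```

Emit:
jog_arm:
  rows: [40,6,3,0,0,40,14,7,0,0,40,18,10,0,0,40,18,10,0,0,40,20,10,0,0,40,20,10,0,0,40,20,10,0,0,40,20,10,0,0,40,20,10,0,0,40,14.8,9,0,0,40,8,5,0,0,40,4,2,0,0,40,0,0,0,0,40,0,0,0,0]

```text
time: 7.7
tool_pos: [0.564, -0.1054, 0.2352]
tool_rot: [-3.142, 0.0, -0.624]
contact_force: [-0.8, -0.5, -0.3]
opening: 0.0437
```

```bash
python3 - <<'E'
from h import *
go(563.8,-106.1,130,-35.8)
a=np.radians(9.2);O=np.array([533.0,-159.7]);A=np.array([[np.cos(a),-np.sin(a)],[np.sin(a),np.cos(a)]])
for n in("wrist","top"):
    i,T=pose(n);p,d=read_camera(n);c=cloud(i,T,d)
    q=(c[...,:2]*1000-O)@A  # caddy frame
    z=c[...,2]*1000
    b=(abs(z-40)<4)
    for nm,w in(("well6",(39,48)),("well1",(-39,-108))):
        m=(z<36)&(np.abs(q-w).max(-1)<32)
        f=(z<16)&m
        Q=q[f]; 
        if len(Q)>30: print(n,nm,len(Q),"floor x",np.percentile(Q[:,0],[1,99]).round(1),"y",np.percentile(Q[:,1],[1,99]).round(1),"z",np.median(z[f]).round(1))
    for nm,s in(("x-",b&(q[...,0]<-70)),("x+",b&(q[...,0]>70)),("y-",b&(q[...,1]<-135))):
        s&=(np.abs(q[...,0])<95)&(q[...,1]>-165)&(q[...,1]<85)
        if s.sum()>50: print(n,nm,s.sum(),np.percentile(q[s],[1,99],axis=0).round(1).tolist())
    cv2.imwrite(f"pics/{n}2.png",p[...,::-1])
E
```

```text
t7.70 tcp [ 564.  -105.4  235.2] yaw -35.76 open 43.7 F [-0.8 -0.5 -0.3] -> shift [  0.3   0.7 105.2] roll 0.04427603291878768
wrist well6 2323 floor x [12.5 64. ] y [22.  73.6] z 12.4
wrist well1 2238 floor x [-65.7 -19.8] y [-136.5  -89. ] z 12.5
wrist x- 2023 [[-82.1, -149.9], [-70.1, 34.1]]
wrist x+ 3662 [[70.1, -148.7], [82.9, 82.2]]
wrist y- 3050 [[-80.4, -151.2], [81.3, -135.5]]
top well6 137 floor x [14.2 59.6] y [40.9 74.5] z 12.0
top well1 362 floor x [-65.7 -12.5] y [-134.8  -86. ] z 11.8
top x- 318 [[-82.6, -147.8], [-70.1, 83.1]]
top y- 330 [[-81.1, -149.9], [80.5, -135.3]]
```

View pics/wrist2.png

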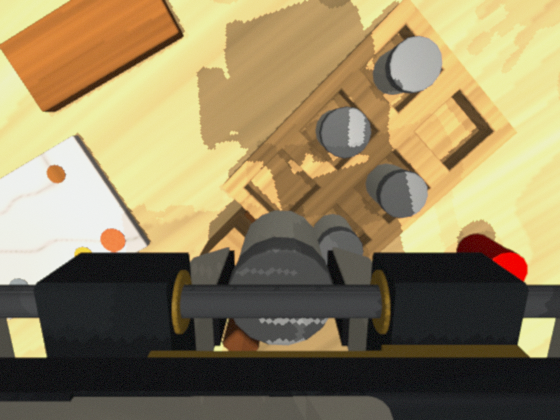

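Wrist view: well6 is empty below the held pot, the red pot is at (510,265), and the measured wells agree with the caddy fit to about 1 mm. I'm lowering the pot.

Emit:
jog_arm:
  rows: [40,0.3,0.7,10,0,40,0,0,20,0,40,0,0,25,0,40,0,0,25,0,40,0,0,25,0,40,0,0,20,0,40,0,0,12,0,40,0,0,8,0,40,0,0,0,0,40,0,0,0,0]

```text
time: 8.8
tool_pos: [0.5645, -0.1069, 0.0909]
tool_rot: [-3.141, -0.001, -0.624]
contact_force: [0.7, -0.9, -0.8]
opening: 0.0434
```

```bash
python3 - <<'E'
from h import *
go(563.8,-106.1,47.5,-35.8)
E
```

```text
t8.80 tcp [ 564.5 -106.9   90.9] yaw -35.78 open 43.4 F [ 0.7 -0.9 -0.8] -> shift [-1.1 -0.2 43.4] roll 0.02410327012105995
```

Emit:
jog_arm:
  rows: [40,-1,0,6,0,40,0,0,6,0,40,0,0,6,0,40,0,0,6,0,40,0,0,6,0,40,0,0,4,0,40,0,0,3,0,40,0,0,2,0,40,0,0,2,0,40,0,0,1,0,40,0,0,1,0,40,0,0,0,0]

```text
time: 10.0
tool_pos: [0.5634, -0.1063, 0.0475]
tool_rot: [-3.142, -0.001, -0.625]
contact_force: [-0.7, -0.3, 0.1]
opening: 0.0436
```

```bash
python3 - <<'E'
from h import *
go(563.8,-106.1,47.5,-35.8)
E
```

```text
t10.00 tcp [ 563.4 -106.3   47.5] yaw -35.78 open 43.6 F [-0.7 -0.3  0.1] -> shift [ 0.2 -0.4  0. ] roll 0.016033712578547465
```

Emit:
jog_arm:
  rows: [40,0,0,0.6,0,40,0,0,0.4,0,40,0,0,0,0]

```text
time: 10.3
tool_pos: [0.5635, -0.1063, 0.0475]
tool_rot: [-3.141, -0.001, -0.625]
contact_force: [-3.5, -0.2, 8.8]
opening: 0.0435
```

Emit:
jog_arm:
  rows: [50,0,0,0,0,58,0,0,0,0,58,0,0,0,0,58,0,0,-5,0,58,0,0,-15,0,58,0,0,-25,0,58,0,0,-30,0,58,0,0,-30,0,58,0,0,-30,0,58,0,0,-25,0,58,0,0,-15,0,58,0,0,-5,0,58,0,0,0,0]

```text
time: 11.6
tool_pos: [0.5634, -0.1062, 0.2267]
tool_rot: [-3.141, -0.001, -0.625]
contact_force: [-0.1, -0.2, 0.0]
opening: 0.0579
```

```bash
python3 - <<'E'
from h import *
go(470.4,209.8,228,144.2)
o=observe();
i,T=pose("wrist");p,d=read_camera("wrist");c=cloud(i,T,d)*1000
m=(np.hypot(c[...,0]-563.8,c[...,1]+106)<30)&(c[...,2]>60)&(c[...,2]<95);print(m.sum(),np.percentile(c[m],[1,50,99],axis=0).round(1))
E
```

```text
t11.60 tcp [ 563.4 -106.2  226.7] yaw -35.78 open 57.9 F [-0.1 -0.2  0. ] -> shift [-260.2 -202.    -1.6] roll -179.98382697029479
1917 [[ 543.6 -127.6   64.9]
 [ 564.7 -107.8   76.3]
 [ 584.6  -86.7   77.8]]
```

Pot seated: its lid is at 76 mm. Next is spare B.

Emit:
jog_arm:
  rows: [70,-8,-6,0,0,70,-16,-12,0,0,70,-22,-17,0,0,70,-22,-17,0,0,70,-22,-17,0,0,70,-22,-17,0,0,70,-22,-17,0,0,70,-22,-17,0,0,70,-22,-17,0,0,70,-22,-17,0,0,70,-22,-17,0,0,70,-18,-15,0,0,70,-12,-10,0,0,70,-8,-6,0,0]

```text
time: 13.05
tool_pos: [0.4687, 0.2117, 0.2257]
tool_rot: [3.141, 0.001, -0.622]
contact_force: [0.4, -0.2, 0.5]
opening: 0.0702
```

Emit:
jog_arm:
  rows: [70,0,0,0,-8.5,70,0,0,0,-8.5,70,0,0,0,-8.5,70,0,0,0,-8.5,70,0,0,0,-8.5,70,0,0,0,-8.5,70,0,0,0,-8.5,70,0,0,0,-8.5,70,0,0,0,-8.5,70,0,0,0,-8.5,70,0,0,0,-8.5,70,0,0,0,-8.5,70,0,0,0,-8.5,70,0,0,0,-8.5,70,0,0,0,-8.5,70,0,0,0,-8.5,70,0,0,0,-8.5,70,0,0,0,-8.5,70,0,0,0,-8.5,70,0,0,0,-8.5]

```text
time: 15.05
tool_pos: [0.4696, 0.21, 0.2258]
tool_rot: [-3.141, -0.0, 2.349]
contact_force: [-0.2, -0.8, 0.3]
opening: 0.0703
```

Emit:
jog_arm:
  rows: [70,0,0,0,-6,70,0,0,0,-4,70,0,0,0,0,70,0,0,0,0]

```text
time: 15.45
tool_pos: [0.47, 0.2099, 0.226]
tool_rot: [-3.141, -0.0, 2.515]
contact_force: [-0.1, -0.3, 0.8]
opening: 0.0699
```

```bash
python3 - <<'E'
from h import *
i,T=pose("wrist");go(470.4,209.8,110,144.2)
p,d=read_camera("wrist");c=cloud(i,T,d)*1000
m=(np.hypot(c[...,0]-470,c[...,1]-210)<40)&(c[...,2]>57)&(c[...,2]<72);print(m.sum(),cv2.minEnclosingCircle(c[m][:,:2].astype(np.float32)),np.median(c[m],0))
E
```

```text
t15.45 tcp [470.  209.9 226. ] yaw 144.11 open 69.9 F [-0.1 -0.3  0.8] -> shift [ -0.4   0.2 116. ] roll -0.09254252099202631
1751 ((471.265869140625, 211.03956604003906), 22.01670265197754) [470.35328717 211.79685993  64.23862563]
```

Emit:
jog_arm:
  rows: [70,-0.4,0.8,10,0,70,0,0,20,0,70,0,0,25,0,70,0,0,25,0,70,0,0,25,0,70,0,0,25,0,70,0,0,20,0,70,0,0,20,0,70,0,0,12,0,70,0,0,6,0,70,0,0,2.5,0,70,0,0,0,0,40,0,0,0,0,40,0,0,0,0,40,0,0,0,0,40,0,0,0,0]
  grip_force: 20

```text
time: 17.1
tool_pos: [0.4715, 0.2102, 0.036]
tool_rot: [3.141, 0.001, 2.517]
contact_force: [-0.3, 0.3, 1.7]
opening: 0.0436
```

Emit:
jog_arm:
  rows: [40,0,0,0,0,40,0,0,-5,0,40,0,0,-10,0,40,0,0,-20,0,40,0,0,-25,0,40,0,0,-30,0,40,0,0,-30,0,40,0,0,-30,0,40,0,0,-25,0,40,0,0,-15,0,40,0,0,-10,0,40,0,0,0,0,40,0,0,0,0]

```text
time: 18.4
tool_pos: [0.4709, 0.21, 0.2352]
tool_rot: [-3.141, -0.0, 2.517]
contact_force: [-0.8, 0.5, -1.2]
opening: 0.0435
```

```bash
python3 - <<'E'
from h import *
go(511.8,-272.5,235,144.2)
E
```

```text
t18.40 tcp [470.9 210.  235.2] yaw 144.21 open 43.5 F [-0.8  0.5 -1.2] -> shift [-3.154e+02 -3.675e+02  3.000e-01] roll 0.013545954069343225
```

Emit:
jog_arm:
  rows: [40,-5,-6,0,0,40,-11,-13,0,0,40,-18,-21,0,0,40,-20,-23.3,0,0,40,-20,-23.3,0,0,40,-20,-23.3,0,0,40,-20,-23.3,0,0,40,-20,-23.3,0,0,40,-20,-23.3,0,0,40,-20,-23.3,0,0,40,-20,-23.3,0,0,40,-20,-23.3,0,0,40,-20,-23.3,0,0,40,-20,-23.3,0,0,40,-20,-23.3,0,0,40,-18,-21,0,0,40,-12,-14,0,0,40,-8,-9,0,0,40,-3.4,-4,0,0,40,0,0,0,0]

```text
time: 20.4
tool_pos: [0.5121, -0.2724, 0.2354]
tool_rot: [3.141, -0.001, 2.517]
contact_force: [-0.0, 0.0, -0.7]
opening: 0.0434
```

Emit:
jog_arm:
  rows: [40,0,0,0,0,40,0,0,10,0,40,0,0,20,0,40,0,0,25,0,40,0,0,25,0,40,0,0,20,0,40,0,0,10,0,40,0,0,0,0,40,0,0,0,0]

```text
time: 21.3
tool_pos: [0.5126, -0.2725, 0.1264]
tool_rot: [-3.142, 0.001, 2.517]
contact_force: [0.5, 0.2, -0.1]
opening: 0.0435
```

```bash
python3 - <<'E'
from h import *
go(511.8,-272.5,47.5,144.2)
E
```

```text
t21.30 tcp [ 512.6 -272.5  126.4] yaw 144.23 open 43.5 F [ 0.5  0.2 -0.1] -> shift [ 0.7 -0.4 78.9] roll 0.03292492369811839
```

Emit:
jog_arm:
  rows: [40,0.7,-0.4,10,0,40,0,0,15,0,40,0,0,10,0,40,0,0,6,0,40,0,0,6,0,40,0,0,6,0,40,0,0,6,0,40,0,0,6,0,40,0,0,4,0,40,0,0,3,0,40,0,0,2,0,40,0,0,2,0,40,0,0,1.4,0,40,0,0,1,0,40,0,0,0.5,0,40,0,0,0,0,40,0,0,0,0]

```text
time: 23.0
tool_pos: [0.5115, -0.2725, 0.048]
tool_rot: [-3.141, 0.001, 2.517]
contact_force: [-2.3, 1.6, 7.0]
opening: 0.0435
```

```bash
python3 - <<'E'
from h import *
go(511.8,-272.5,47.5,144.2)
E
```

```text
t23.00 tcp [ 511.5 -272.5   48. ] yaw 144.22 open 43.5 F [-2.3  1.6  7. ] -> shift [-0.3  0.2  0.5] roll 0.019048454956077876
```

On the floor of the well, with 7 N upward. I'm releasing it and rising.

Emit:
jog_arm:
  rows: [50,0,0,0,0,58,0,0,0,0,58,0,0,0,0,58,0,0,-5,0,58,0,0,-15,0,58,0,0,-25,0,58,0,0,-30,0,58,0,0,-35,0,58,0,0,-35,0,58,0,0,-35,0,58,0,0,-20,0,58,0,0,-10,0,58,0,0,0,0]

```text
time: 24.3
tool_pos: [0.5117, -0.2727, 0.258]
tool_rot: [-3.142, 0.002, 2.517]
contact_force: [-0.2, -0.1, -0.5]
opening: 0.0581
```

```bash
python3 - <<'E'
from h import *
i,T=pose("wrist");go(512.4,-33.3,250,9.2)
p,d=read_camera("wrist");c=cloud(i,T,d)*1000
m=(np.hypot(c[...,0]-511.8,c[...,1]+272.5)<30)&(c[...,2]>60)&(c[...,2]<95);print(m.sum(),np.percentile(c[m],[1,50,99],axis=0).round(1))
E
```

```text
t24.30 tcp [ 511.7 -272.7  258. ] yaw 144.21 open 58.1 F [-0.2 -0.1 -0.5] -> shift [139.4 194.6   7.6] roll 135.01141331229604
1607 [[ 489.3 -292.2   65.2]
 [ 509.4 -271.4   76.2]
 [ 530.3 -251.3   77.9]]
```

Emit:
jog_arm:
  rows: [50,5,7,0,0,50,10,14,0,0,50,14,20,0,0,50,14,20,0,0,50,14,20,0,0,50,14,20,0,0,50,14,20,0,0,50,14,20,0,0,50,14,20,0,0,50,12,16,0,0,50,8,11,0,0,50,4.4,4.6,0,0,50,2,2,0,0]

```text
time: 25.65
tool_pos: [0.5118, -0.0323, 0.2566]
tool_rot: [-3.141, -0.0, 2.518]
contact_force: [0.2, -1.3, -0.3]
opening: 0.0502
```

Emit:
jog_arm:
  rows: [50,0,0,0,8,50,0,0,0,8,50,0,0,0,8,50,0,0,0,8,50,0,0,0,8,50,0,0,0,8,50,0,0,0,8,50,0,0,0,8,50,0,0,0,8,50,0,0,0,8,50,0,0,0,8,50,0,0,0,8,50,0,0,0,8,50,0,0,0,8,50,0,0,0,8,50,0,0,0,8,50,0,0,0,7,50,0,0,0,0,50,0,0,0,0]

```text
time: 27.55
tool_pos: [0.512, -0.0335, 0.2567]
tool_rot: [3.142, 0.0, 0.163]
contact_force: [-0.1, -0.7, 0.6]
opening: 0.05
```

```bash
python3 - <<'E'
from h import *
i,T=pose("wrist");go(512.4,-33.3,121,9.2)
p,d=read_camera("wrist");c=cloud(i,T,d)*1000
m=(np.hypot(c[...,0]-511.8,c[...,1]+33)<25)&(c[...,2]>170)&(c[...,2]<190)
if m.sum()>20: print(m.sum(),np.percentile(c[m],[1,50,99],axis=0).round(1),cv2.minAreaRect(c[m][:,:2].astype(np.float32)))
i,T=pose("top");p,d=read_camera("top");c=cloud(i,T,d)*1000
cv2.imwrite("pics/w4.png",p[...,::-1])
E
```

```text
t27.55 tcp [512.  -33.5 256.7] yaw 9.36 open 50.0 F [-0.1 -0.7  0.6] -> shift [  0.5  -0.2 135.7] roll 0.15874522569356486
818 [[503.1 -43.5 170.9]
 [515.1 -34.3 179. ]
 [524.8 -25.1 180.7]] ((513.7772827148438, -34.45399475097656), (21.505001068115234, 18.00804328918457), 9.103326797485352)
```

The handle measures 21.5 x 18 mm and its yaw matches. I'm descending and gripping it across the 18 mm side.

Emit:
jog_arm:
  rows: [50,1.2,0.5,10,0.2,50,0,0,20,0,50,0,0,25,0,50,0,0,25,0,50,0,0,25,0,50,0,0,15,0,50,0,0,10,0,50,0,0,5,0,50,0,0,0,0,30,0,0,0,0,14,0,0,0,0,14,0,0,0,0,14,0,0,0,0,14,0,0,0,0]
  grip_force: 20

```text
time: 29.05
tool_pos: [0.5134, -0.0334, 0.1221]
tool_rot: [3.141, -0.0, 0.157]
contact_force: [-0.9, -0.1, 2.0]
opening: 0.0179
```

```bash
python3 - <<'E'
from h import *
go(512.4,-33.3,200,9.2);print(observe()["torque"])
E
```

```text
t29.05 tcp [513.4 -33.4 122.1] yaw 9.02 open 17.9 F [-0.9 -0.1  2. ] -> shift [ -1.   -0.2 -77.9] roll -0.1840672394204148
[0.0527651  0.06781888 0.01058404]
```

Emit:
jog_arm:
  rows: [14,0,0,-3,0,14,0,0,-6,0,14,0,0,-10,0,14,0,0,-12,0,14,0,0,-14,0,14,0,0,-14,0,14,0,0,-14,0,14,0,0,-10,0,14,0,0,-5,0,14,0,0,0,0,14,5,0,0,0,14,10,0,0,0,14,15,0,0,0,14,15,0,0,0,14,15,0,0,0,14,10,0,0,0,14,5,0,0,0,14,0,0,0,0,14,0,0,0,0]

```text
time: 30.95
tool_pos: [0.587, -0.0216, 0.2095]
tool_rot: [-3.142, 0.001, 0.157]
contact_force: [-0.1, -0.8, -1.1]
opening: 0.0177
```

```bash
python3 - <<'E'
from h import *
a=np.radians(9.2);g=np.array([533,-159.7])+75*np.array([np.cos(a),np.sin(a)])+128*np.array([-np.sin(a),np.cos(a)])
go(*g,143,9.2)
i,T=pose("wrist");p,d=read_camera("wrist");cv2.imwrite("pics/k1.png",p[...,::-1]);p,d=read_camera("scene");cv2.imwrite("pics/s1.png",cv2.resize(p[100:310,150:430,::-1],None,fx=2.8,fy=2.8))
E
```

```text
t30.95 tcp [587.  -21.6 209.5] yaw 9.02 open 17.7 F [-0.1 -0.8 -1.1] -> shift [-0.3 -0.3 66.5] roll -0.1827448440779449
```

View pics/s1.png

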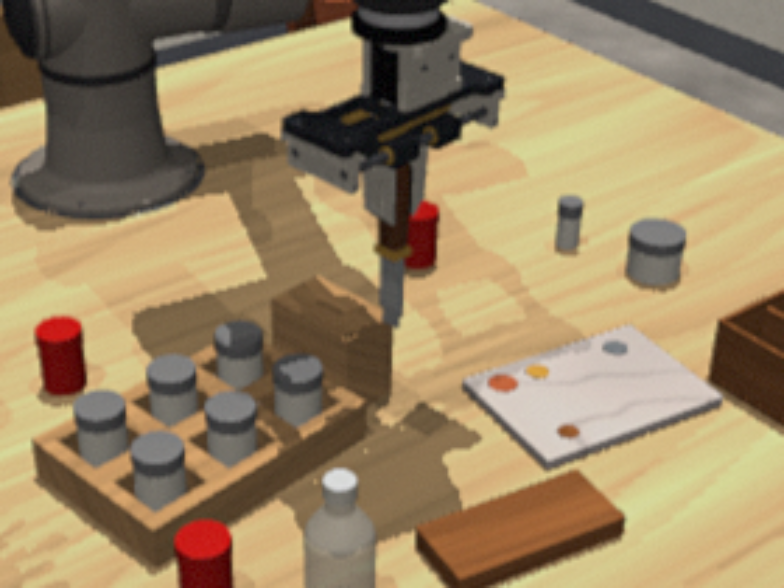

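The scene crop shows all six pots seated and the knife upright and free of the block. The tool can only turn about its own vertical axis, so I'll swing the knife in the grip by pushing the blade against the fixed block's far top edge.

Emit:
jog_arm:
  rows: [14,0,0,8,0,14,0,0,14,0,14,0,0,16,0,14,0,0,14,0,14,0,0,9,0,14,0,0,5.5,0,14,0,0,0,0]
  grip_force: 12

```text
time: 31.75
tool_pos: [0.587, -0.0216, 0.1426]
tool_rot: [-3.141, 0.001, 0.157]
contact_force: [0.4, 0.5, -0.4]
opening: 0.0178
```

Emit:
jog_arm:
  rows: [14,-3,0,0,0,14,-3,0,0,0,14,-3,0,0,0,14,-3,0,0,0,14,-3,0,0,0,14,-3,0,0,0,14,-3,0,0,0,14,-3,0,0,0,14,-3,0,0,0,14,-3,0,0,0,14,-3,0,0,0,14,-3,0,0,0,14,0,0,0,0]

```text
time: 33.05
tool_pos: [0.5511, -0.0274, 0.143]
tool_rot: [-3.142, 0.001, 0.157]
contact_force: [2.0, -1.1, -0.7]
opening: 0.018
```

```bash
cat >> h.py <<'E'
def blade(png=None):
    """wrist view: depth points of blade in tool x (rel. grasp), z below grasp"""
    i,T=pose("wrist");o=observe();p,d=read_camera("wrist");c=cloud(i,T,d)
    M=R.from_euler("xyz",o["tool_rot"]).as_matrix();q=((c-o["tool_pos"])@M)*1000;q[...,2]+=19
    if png: cv2.imwrite(png,p[...,::-1])
    return p,d,q,c*1000
E
python3 - <<'E'
from h import *
go(512.4,-33.3,200,9.2);print(observe()["torque"])
p,d,q,c=blade("pics/k2.png")
m=(abs(q[...,1])<7)&(q[...,2]>20)&(q[...,2]<140)&(d>0)&(np.abs(q[...,0])<130)&(c[...,2]>20)
for z in range(20,140,10):
    s=m&(abs(q[...,2]-z)<5)
    if s.sum()>5:print(z,s.sum(),np.percentile(q[s][:,0],[5,50,95]).round(1),p[s].mean(0).round())
E
```

```text
t33.05 tcp [551.1 -27.4 143. ] yaw 9.01 open 18.0 F [ 2.  -1.1 -0.7] -> shift [-39.2  -0.2 -56.9] roll -0.1930992741404225
[-0.1052687  -0.34461106 -0.00442926]
20 167 [20.2 21.2 22. ] [52. 30. 16.]
30 308 [21.7 23.1 24.5] [52. 30. 16.]
40 377 [24.5 26.2 29.3] [108.  77.  26.]
50 125 [29.3 30.1 31.7] [107.  87.  44.]
60 51 [32.1 33.5 34.9] [98. 95. 85.]
70 41 [35.1 36.2 37.5] [103.  99.  87.]
80 29 [37.7 38.9 40.3] [102. 100.  92.]
90 24 [40.6 41.6 42.8] [100.  99.  92.]
100 24 [43.2 44.4 45.5] [100.  99.  92.]
120 8 [44.9 45.2 45.5] [107. 103.  92.]
```

View pics/k2.png

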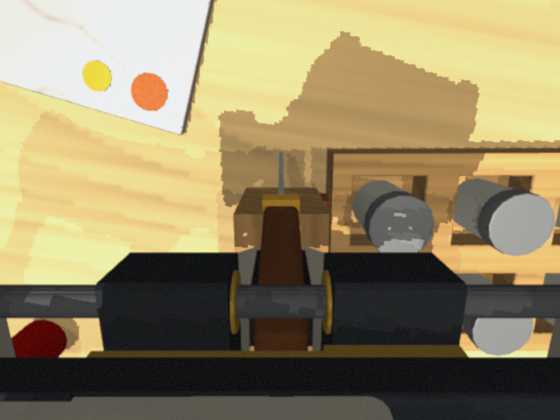

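The pivot works: the blade front edge slopes about 15° from vertical, with 2 N of contact. I'm continuing.

Emit:
jog_arm:
  rows: [14,-3,0,0,0,14,-3,0,0,0,14,-3,0,0,0,14,-3,0,0,0,14,-3,0,0,0,14,-3,0,0,0,14,-3,0,0,0,14,-3,0,0,0,14,-3,0,0,0,14,-3,0,0,0,14,-3,0,0,0,14,-3,0,0,0,14,-3,0,0,0,14,-3,0,0,0,14,-2,0,0,0,14,0,0,0,0]

```text
time: 34.7
tool_pos: [0.5079, -0.0342, 0.1434]
tool_rot: [3.142, 0.001, 0.157]
contact_force: [1.2, 0.6, 0.1]
opening: 0.018
```

```bash
cat >> h.py <<'E'
def tilt():
    go(512.4,-33.3,200,9.2)
    p,d,q,c=blade()
    m=(abs(q[...,1])<7)&(q[...,2]>15)&(q[...,2]<140)&(d>0)&(np.abs(q[...,0])<150)&(c[...,2]>20)
    P=[]
    for z in range(15,140,7):
        s=m&(abs(q[...,2]-z)<3.5)
        if s.sum()>5:
            P.append((z,np.median(q[s][:,0]),np.median(q[s][:,1])));print(z,s.sum(),np.percentile(q[s][:,0],[5,50,95]).round(1),p[s].mean(0).round())
    return np.array(P)
E
python3 -c "
from h import *
P=tilt();b=P[(P[:,0]>45)];print(np.degrees(np.arctan(np.polyfit(b[:,0],b[:,1],1)[0])))"
```

```text
t34.70 tcp [507.9 -34.2 143.4] yaw 9.01 open 18.0 F [1.2 0.6 0.1] -> shift [  4.5  -0.2 -56.6] roll -0.1887374465737537
15 240 [36.  37.6 39.2] [70. 40. 21.]
22 452 [39.  41.6 44.4] [77. 44. 23.]
29 562 [44.6 48.5 52.3] [148. 109.  36.]
36 122 [52.1 53.9 57.8] [137. 120.  87.]
43 71 [58.6 60.9 63.4] [127. 127. 119.]
50 69 [63.8 66.5 68.9] [134. 132. 120.]
57 64 [69.4 72.  74.5] [145. 143. 125.]
64 65 [75.1 77.7 79.9] [158. 154. 136.]
71 55 [80.9 83.3 85.5] [179. 177. 158.]
78 242 [49.  53.1 88. ] [147. 119.  81.]
85 18 [55.3 90.3 91.1] [144. 136. 114.]
92 40 [55.2 92.6 94.9] [167. 161. 133.]
99 16 [55.2 55.2 55.3] [84. 66. 42.]
106 15 [55.2 55.2 55.3] [86. 67. 43.]
120 14 [55.2 55.2 55.3] [87. 68. 44.]
127 9 [55.2 55.2 55.3] [88. 67. 40.]
-14.482504908609483
```

Emit:
jog_arm:
  rows: [14,-3,0,0,0,14,-3,0,0,0,14,-3,0,0,0,14,-3,0,0,0,14,-2,0,0,0,14,0,0,0,0,14,0,0,0,0]

```text
time: 35.45
tool_pos: [0.4942, -0.0364, 0.1433]
tool_rot: [3.142, 0.001, 0.157]
contact_force: [-0.4, 0.2, 0.7]
opening: 0.0182
```

```bash
python3 -c "
from h import *
P=tilt();b=P[(P[:,0]>36)&(P[:,0]<76)];print(np.degrees(np.arctan(np.polyfit(b[:,0],b[:,1],1)[0])))"
```

```text
t35.45 tcp [494.2 -36.4 143.3] yaw 9.01 open 18.2 F [-0.4  0.2  0.7] -> shift [ 18.4  -0.2 -56.7] roll -0.18839167315223904
15 298 [41.9 43.9 46. ] [82. 47. 26.]
22 710 [45.8 49.9 54.8] [126.  89.  32.]
29 243 [50.2 56.5 61. ] [158. 126.  60.]
36 90 [61.5 65.  68.2] [135. 134. 127.]
43 86 [68.6 71.9 75.1] [137. 136. 127.]
50 77 [75.3 78.2 81.3] [145. 144. 132.]
57 80 [82.2 85.2 88.6] [188. 185. 171.]
64 68 [88.8 91.9 94.7] [193. 190. 173.]
71 30 [94.8 96.4 97.6] [193. 191. 173.]
78 517 [ 54.3  61.9 100.3] [151. 120.  79.]
85 20 [ 69.1 103.9 104.8] [190. 184. 156.]
92 13 [69.1 69.1 69.1] [127. 100.  64.]
41.88259160158948
```

Emit:
jog_arm:
  rows: [14,-2,0,0,0,14,-1.5,0,0,0,14,0,0,0,0]

```text
time: 35.8
tool_pos: [0.4909, -0.0369, 0.1433]
tool_rot: [3.142, 0.0, 0.157]
contact_force: [1.6, 0.4, 0.9]
opening: 0.0179
```

Emit:
jog_arm:
  rows: [14,0,0,0,0,14,0,0,0,0,14,0,0,-4,0,14,0,0,-8,0,14,0,0,-14,0,14,0,0,-20,0,14,0,0,-20,0,14,0,0,-15,0,14,0,0,-8,0,14,0,0,0,0,14,0,0,0,0]
  grip_force: 50

```text
time: 36.9
tool_pos: [0.4907, -0.0368, 0.2318]
tool_rot: [-3.141, 0.001, 0.157]
contact_force: [-0.1, -1.0, -1.2]
opening: 0.0179
```

```bash
python3 -c "
from h import *
P=tilt();b=P[(P[:,0]>36)&(P[:,0]<76)];print(np.degrees(np.arctan(np.polyfit(b[:,0],b[:,1],1)[0])))"
```

```text
t36.90 tcp [490.7 -36.8 231.8] yaw 9.01 open 17.9 F [-0.1 -1.  -1.2] -> shift [22.  -0.1 31.8] roll -0.18838691546412178
15 284 [43.3 45.3 47.2] [82. 47. 25.]
22 757 [47.1 51.8 56.6] [132.  94.  32.]
29 192 [56.5 58.2 63.1] [150. 126.  74.]
36 94 [64.  67.3 70.5] [137. 135. 126.]
43 89 [71.  74.3 77.6] [138. 137. 126.]
50 79 [78.1 81.1 84.2] [157. 157. 142.]
57 78 [85.1 87.9 91.5] [187. 185. 170.]
64 72 [91.4 94.9 97.7] [191. 190. 173.]
71 17 [ 98.4  99.  100.8] [194. 191. 173.]
78 58 [100.9 103.9 106.3] [198. 196. 174.]
42.078947976651506
```

The slope is about 44.6° after lifting, so it holds. I'm moving over the slab.

Emit:
jog_arm:
  rows: [14,2,-3,0,0,14,5,-7,0,0,14,8,-10,0,0,14,10,-13,0,0,14,10,-13,0,0,14,10,-13,0,0,14,10,-13,0,0,14,10,-13,0,0,14,10,-13,0,0,14,10,-13,0,0,14,10,-13,0,0,14,8,-11,0,0,14,6,-8,0,0,14,4,-7,0,0,14,3,-5,0,0,14,1.8,-4.2,0,0,14,0,0,-1,0,14,0,0,0,0,14,0,0,0,0]

```text
time: 38.85
tool_pos: [0.5825, 0.1384, 0.2335]
tool_rot: [3.141, -0.0, 0.157]
contact_force: [-0.4, 0.4, -0.2]
opening: 0.0175
```

```bash
python3 - <<'E'
from h import *
go(582.7,134.9,233,None)
P=tilt()
p,d,q,c=blade("pics/k5.png")
m=(abs(q[...,1])<9)&(q[...,2]>35)&(q[...,2]<110)&(q[...,0]>50)&(q[...,0]<150)&(c[...,2]>100);m=cv2.morphologyEx(m.astype(np.uint8),cv2.MORPH_OPEN,np.ones((2,2)))>0
P=c[m];print("blade far end world",P[P[:,2]<np.percentile(P[:,2],3)].mean(0).round(1), "tool",q[m][q[m][:,2]>np.percentile(q[m][:,2],97)].mean(0).round(1))
z=c[...,2];s=((z>6)&(z<18)&(c[...,0]>560)&(c[...,0]<790)&(c[...,1]>60)&(c[...,1]<260))
print("slab wrist",cv2.minAreaRect(c[s][:,:2].astype(np.float32)))
for n in("top","scene"):
    i,T=pose(n);pp,dd=read_camera(n);C=cloud(i,T,dd)*1000
    if n=="top":
        k=(abs(C[...,0]-665)<45)&(abs(C[...,1]-148)<25)&(C[...,2]>120)&(C[...,2]<240)
        if k.any():
            Q=C[k];print("top blade",k.sum());j=np.argsort(Q[:,2])[:6];print(Q[j].round(1))
    else: cv2.imwrite("pics/s5.png",cv2.resize(pp[60:300,150:470,::-1],None,fx=2.5,fy=2.5))
E
```

```text
t38.85 tcp [582.5 138.4 233.5] yaw 8.99 open 17.5 F [-0.4  0.4 -0.2] -> shift [-0.3  3.5  0.5] roll None
t38.85 tcp [582.5 138.4 233.5] yaw 8.99 open 17.5 F [-0.4  0.4 -0.2] -> shift [-96.  158.7  33.5] roll -0.2108882928112621
15 304 [43.2 45.3 47.2] [80. 46. 24.]
22 740 [47.4 51.8 56.6] [130.  93.  32.]
29 189 [56.5 58.2 62.9] [149. 125.  76.]
36 92 [63.8 66.9 70. ] [133. 134. 127.]
43 89 [70.7 73.8 77.2] [139. 140. 132.]
50 85 [77.7 81.1 84.6] [156. 158. 152.]
57 73 [85.  87.8 91.1] [185. 186. 180.]
64 76 [91.5 94.8 98.1] [188. 189. 182.]
71 15 [97.8 99.  99.5] [189. 190. 183.]
78 57 [100.9 103.4 105.9] [193. 195. 188.]
blade far end world [677.5 149.1  11.1] tool [ 95.6   4.3 241.3]
slab wrist ((677.4351806640625, 158.6507568359375), (216.627685546875, 140.41229248046875), 82.52095031738281)
top blade 54
[[674.6 152.4 160.1]
 [671.6 151.7 162.7]
 [661.3 150.9 164.6]
 [680.7 153.7 165.3]
 [663.  150.2 167.6]
 [677.2 152.5 169.5]]
```

View pics/s5.png

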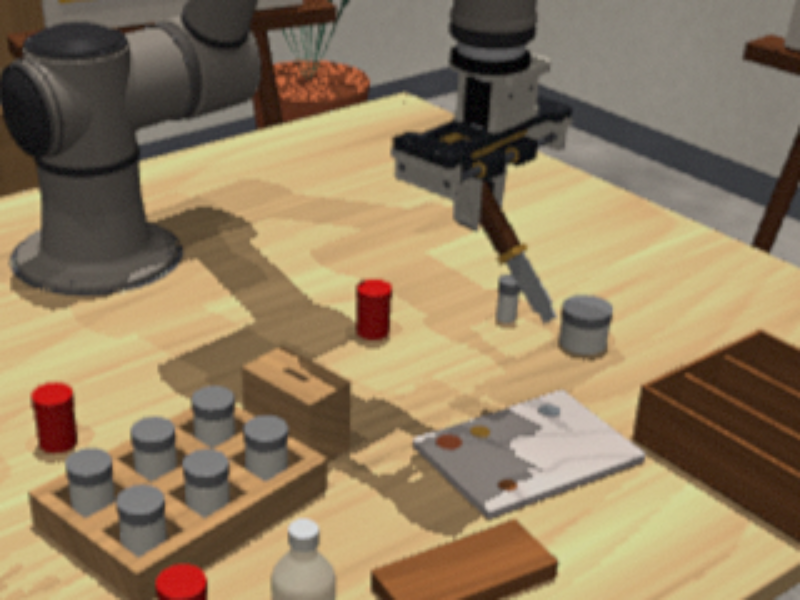

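View pics/k5.png

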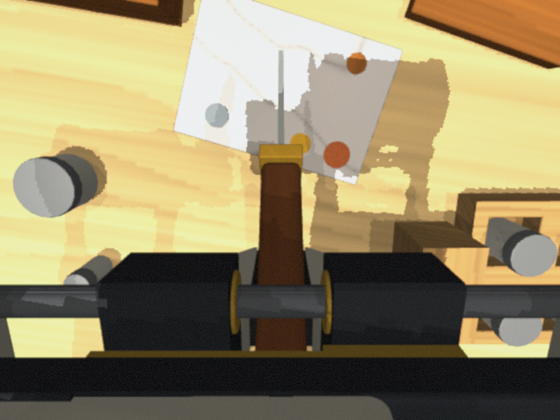

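Both views show the knife slanting about 45°, blade down, over the slab and clear of everything; in the wrist view the blade ends at (281,52). The top-camera depth puts the tip at (675,152,160), against a target of (675,150,162). I'll make a small trim, then settle.

Emit:
jog_arm:
  rows: [14,0,1.5,-1,0,14,0,1.5,-1,0,14,0,0,0,0,14,0,0,0,0,14,0,0,0,0,14,0,0,0,0,14,0,0,0,0,14,0,0,0,0]

```text
time: 39.85
tool_pos: [0.583, 0.1359, 0.2353]
tool_rot: [3.141, -0.0, 0.157]
contact_force: [-1.2, -0.4, -0.2]
opening: 0.0175
```

```bash
python3 - <<'E'
from h import *
P=tilt();b=P[(P[:,0]>=36)&(P[:,0]<=66)];print("tilt",np.degrees(np.arctan(np.polyfit(b[:,0],b[:,1],1)[0])),np.abs(observe()["qvel"]).max())
i,T=pose("top");p,d=read_camera("top");C=cloud(i,T,d)*1000
k=(abs(C[...,0]-665)<45)&(abs(C[...,1]-148)<25)&(C[...,2]>120)&(C[...,2]<240);Q=C[k];print(Q[np.argsort(Q[:,2])[:4]].round(1))
print(hand_in())
E
```

```text
t39.85 tcp [583.  135.9 235.3] yaw 9.02 open 17.5 F [-1.2 -0.4 -0.2] -> shift [-96.2 156.   35.3] roll -0.18187747298799195
15 300 [43.2 45.2 47.2] [80. 46. 24.]
22 733 [47.4 51.8 56.6] [129.  92.  32.]
29 202 [56.1 58.2 62.9] [149. 124.  73.]
36 96 [63.8 67.3 70.5] [133. 134. 127.]
43 85 [71.1 74.3 77.5] [140. 141. 133.]
50 81 [77.7 81.1 84.1] [152. 154. 147.]
57 80 [84.7 87.9 91.5] [185. 186. 180.]
64 75 [91.6 94.9 98.2] [186. 187. 181.]
71 12 [98.4 99.2 99.5] [188. 189. 183.]
78 56 [101.  103.3 105.8] [193. 194. 187.]
tilt 44.501424640665 0.002381199031796387
[[674.  149.4 162.5]
 [675.1 150.3 168.3]
 [679.6 150.1 169.6]
 [676.8 149.7 171. ]]
the job is handed in; nothing more can be done
None
```

The job is handed in at about 40 s on the robot's clock: both spare pots are in the caddy and the knife is held slanted over the slab.

- **Pots:** The two spares went upright into the empty wells, well6 and well1. After release both lids measured 76 mm above the table, which is fully down. In the last scene picture all six pots are in place and nothing else looks moved; I checked that by eye only.
- **Knife:** The tool can only turn about its own vertical axis. I drew the knife out and swung it in the grip by pushing the blade gently against the fixed block's top edge. Contact forces read about 2 N.
- **Last checks:** The knife slants 44.5° with the blade down. The top camera puts the tip at about (674, 149, 162) mm, 150 mm above the middle of the slab. The arm is still, with a 50 N grip set, and nothing else is touched.

Two readings disagreed slightly. The wrist camera placed the blade's end about 5 mm further out than the grip geometry predicted. Its late slab measurement was also off, because another object got into the mask. I used the top camera for both.

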